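# Load the bench reader and set its display to the reading angle

## Task

Get the bench reader ready for a run. First take the reagent pack off the folded-down display, lay it over onto its broad side and slide it flat, end first, all the way into the orange-framed slot, while the display is still shut. Then raise the display to 60 degrees from shut and leave it standing there; leave the other things on the bench where they are.

Things in the scene. Friction and masses are not known exactly. Their poses are not given: they have to be found in the camera images.
- reader: Pale teal bench reader, fixed, origin on the bench, front to -x (the robot), z up; in its frame x -90 to 115, y -180 to 155 mm. At y > -40 a housing 60 mm high, front at x = -65, carries the display. At y < -40: a white loading shelf, top 12 mm high, from x = -90 to the slot's mouth at x = -30; behind that a body 60 mm high with the slot.
- slot (a point): Middle of the slot's floor at its mouth (reader frame -30, -115, 12 mm), axes as the reader's; the slot runs along +x, level with the shelf. 58 mm wide (y), 34 mm high, 50 mm deep to a rigid stop, framed orange at the mouth, with an orange line on the roof above it. With the pack home, 40 mm of it stick out over the shelf.
- display (a joint): Opening angle of the folding display, rad: 0 = folded down shut on the housing, 1.9 = its stop; 60 degrees is 1.047. The hinge is stiff: the display stays at whatever angle it is left (about 9 N at the bar moves it).
- display_hinge (a point): Middle of the display's hinge line, which runs along the reader's y at the far (+x) end of the display; reader frame 105, 55, 60 mm. The display is a grey plate, 165 mm (towards -x when shut) by 185 mm by 14 mm; its underside (the screen) is level with this point when shut.
- display_bar (a point): Middle of the orange grab bar on the display's outer face near its free edge: 12 mm thick, 80 mm long parallel to the hinge, its axis 40 mm off the face. Shut, it lies 145 mm towards -x from the hinge and 54 mm above it. Its axes turn with the display (x along the plate to the hinge, z out of the outer face).
- pack: Sky blue rigid reagent pack, white labels on its two broad faces, 90 x 24 x 50 mm (own x, y, z), origin at its centre, 0.13 to 0.25 kg. Starts standing on a long edge (z up) on the folded display, whose top is 74 mm above the bench. In the slot it must lie on a broad face (y vertical), x along the slot; either end first, either face up.
- bottle: Bystander: white reagent bottle with red cap, 60 mm across, 140 mm tall, standing on the bench, origin at its foot.
- slide_box: Bystander: green carton of slides, 80 x 70 x 50 mm, origin under its centre.
- tip_box: Bystander: grey pipette tip box with white tops, 110 x 75 x 49 mm, origin under its centre.
Mind the look-alikes: they are no part of the job. Leave any black, red or yellow look-alike of the pack alone.

How it is judged:
By the outcome, as a careful person would: the job done as asked, in the order asked, and still so for the second after the job is handed in, with the robot touching nothing.
It also fails if it takes over 72 s, if anything falls off the work surface, if the arm or the gripper's body presses on something with over 40 N, if the wrist force passes 120 N, or if a joint passes its speed limit or range.

## Robot

A 6-joint arm with a two-finger parallel gripper is mounted at the origin on the work surface. World frame = base frame: x ahead of the robot, y to its left, z up, the work surface at z = 0. Lengths are in m, angles in rad, forces in N, time in s.
With the tool pointing down it reaches from about 0.425 to 1.125 m from the base axis. Payload 14.9 kg.
Tool frame: the origin (TCP) lies on the centre line of the jaws, within the pads' length; the fingertips stand 14 mm ahead of it and the grasp point (between the pads) lies 5 mm behind it; z points along the fingers, y is the line along which they close (so a half turn about z gives the same grasp; the last joint's range is limited). The gripper opens to 91 mm and grips with 3 to 60 N. Pads are 32 mm wide; open, the fingers measure 118 mm over their backs; the gripper's body (76 mm by 178 mm) begins 60 mm behind the grasp point.
Start: joints at [1.299, 0.379, 1.734, -0, 1.028, -0.033], TCP at [0.166, 0.68, 0.228] pointing down, gripper open.
Joint ranges: [-2.77, 2.77], [-0.74, 2.19], [0, 2.66], [-1.06, 4.2], [0.31, 2.87], [-3.08, 3.08]. Speed limits (rad/s): [1.89, 1.89, 2.39, 3.14, 3.14, 3.14].

## Interface

Orientations are given as a rotation vector (axis times angle).
In Python, from station import ctrl gives the robot as it stands.
- The arm moves only by the shell command python3 -m jog 'ROWS' [FORCE]. ROWS is JSON, one flat list of numbers, 7 for each row, row after row: the shift along the tool's x, y, z in m, then the turn, a rotation vector about the tool's x, y, z in degrees, then the finger opening in m, from 0 to 0.0912. In form: [dx, dy, dz, wx, wy, wz, jaw, dx, dy, dz, wx, wy, wz, jaw, ...]. A call has exactly 8 rows; each row is the pose to reach, as a shift and turn from the pose commanded when the call began, along the tool's axes at that moment; what a row does not reach only later rows make up. A row lasts 1/12 s, in which the tool goes at most 41.7 mm and 7.16 degrees, less where a joint would pass 70% of its speed; a pose out of reach is approached as far as the arm can. A call with a gripper value outside its range is refused whole. The fingers move at their own pace and stop on an object; FORCE is the grip in N (left out, the last holds). Time passes only in rows, so rows that repeat a pose let the fingers close, or fill a call up. It gives the time, the measured TCP pose, the force, the opening and the grip force at its end, in the units of the state.
- ctrl.sense(): the state, without advancing time (a new reading comes with each control period).
- ctrl.camera(name): name is "side" or "top"; returns (picture, depth): 420x560x3 uint8, red, green, blue; 420x560 float32, m along the optical axis (not along the pixel's ray), 0 where there is no reading.
- ctrl.get_calibration(name): a dict with "fovy" (degrees; the focal length in pixels is half the picture's height over the tangent of half this angle, whatever the lens; pixels are square), "cx", "cy" (the principal point, pixels), "rvec" (rotation vector, rad) and "tvec" (3), from world to camera coordinates, as OpenCV has them. Camera axes: x right, y down, z forward; pixel columns grow to the right and rows downward; lengths in m; the calibration is good to about 2 mm. A picture is of the moment at which its call begins. get_calibration takes no time and is no camera call.
- ctrl.job_done(): hands the job in; it is judged then, once.
The state is a dict: "t": time; "joint_pos": joint angles; "joint_velocities": joint speeds; "joint_efforts": joint torques, N m; "eef_pos": TCP position; "orientation": TCP orientation; "force": force on the tool from outside, world axes, zero at the start; "wrist_torque": the same for the moment, N m; "opening": opening from 0.0 (shut) to 1.0 (fully open); "grasp_force": force on a finger pad.
Only numpy, scipy, OpenCV 4.12 (cv2) and the standard library are available. Lean on these libraries where they do the work, as an engineer would, in place of code of your own. Each camera call takes 0.05 s, during which the arm holds its last target. There are 200 camera calls.

## Working session

There is one attempt and no reset: what is moved stays moved. The work goes in short steps, Python scripts to look and compute and a shell command to move; the robot and the scene stay as the last step left them, time stands still between calls to the robot, and variables do not carry over. Pictures are saved under pics/ and viewed, at most 10 in all, crops included, and the job is handed in when it is done.

```bash
ls; mkdir -p pics; cat > h.py <<'E'
import numpy as np, cv2
from station import ctrl
from scipy.spatial.transform import Rotation as R
def cal(n):
    c=ctrl.get_calibration(n); f=210/np.tan(np.radians(c['fovy'])/2)
    return f,c['cx'],c['cy'],R.from_rotvec(np.ravel(c['rvec'])).as_matrix(),np.ravel(c['tvec'])
def cloud(n,d):
    f,cx,cy,M,t=cal(n); v,u=np.mgrid[:420,:560]
    P=np.stack([(u-cx)/f*d,(v-cy)/f*d,d],-1)
    return (P-t)@M
def ray(n,u,v,z):
    f,cx,cy,M,t=cal(n); o=-M.T@t; r=M.T@np.array([(u-cx)/f,(v-cy)/f,1])
    return o+r*(z-o[2])/r[2]
E
python3 - <<'E'
from h import *
for n in ('top','side'):
    p,d=ctrl.camera(n); np.savez('pics/'+n,p=p,d=d); cv2.imwrite(f'pics/{n}0.png',p[...,::-1])
    c=ctrl.get_calibration(n);print(c)
print(ctrl.sense())
E
```

```text
pics
{'fovy': 49.562605403457596, 'cx': 279.3837510738104, 'cy': 206.03112155193668, 'rvec': array([ 2.13663288, -2.19084169,  0.05720389]), 'tvec': array([0.06308172, 0.60546191, 1.17911218])}
{'fovy': 53.00943385323671, 'cx': 279.07503438773165, 'cy': 205.89203061031327, 'rvec': array([ 2.41553346, -0.20855776,  0.08378169]), 'tvec': array([-0.56930989,  0.16738311,  1.16965572])}
{'t': 0.1, 'joint_pos': array([ 1.29866283e+00,  3.79366152e-01,  1.73470765e+00, -1.92370370e-05,
        1.02848852e+00, -3.33177669e-02]), 'joint_velocities': array([ 0.00161268, -0.00245894, -0.00255938, -0.00075705, -0.00108144,
       -0.00019737]), 'joint_efforts': array([ 2.01541457e-04, -7.65041614e+01, -4.35294378e+01,  6.52500289e-02,
        3.98272939e-02,  6.51239532e-06]), 'eef_pos': array([0.16551891, 0.67980793, 0.22735412]), 'orientation': array([-3.74208886e-01, -3.11909366e+00,  1.50928708e-03]), 'force': array([-0.03439728,  0.31122764,  0.73001485]), 'wrist_torque': array([0.02268971, 0.01166662, 0.0055885 ]), 'grasp_force': 0.0, 'opening': 0.9997536346877977}
```

View pics/top0.png

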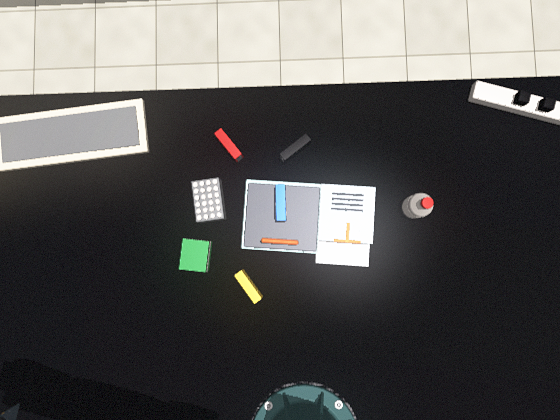

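View pics/side0.png

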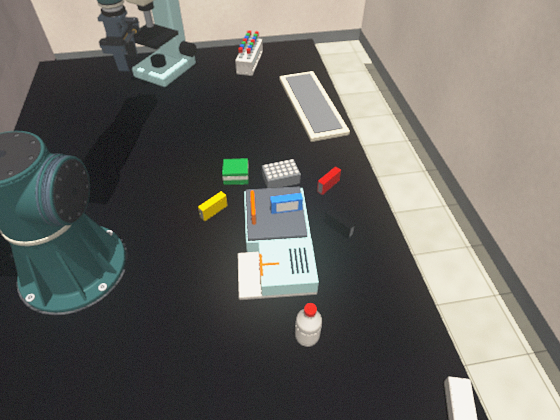

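The top view shows the reader (243-375, 180-265): display on the left with the blue pack at (281,203) and the orange bar at (280,241). The slot's orange frame is at (347,241) and the shelf is below it. Next I'll measure these.

```bash
cat > meas.py <<'E'
from h import *
def comp(m):
    n,l,s,c=cv2.connectedComponentsWithStats(m.astype(np.uint8)); return [(l==i) for i in range(1,n) if s[i,4]>25]
def run(save=False):
  for n in ('top','side'):
    z=np.load(f'pics/{n}.npz'); p,d=z['p'],z['d']; W=cloud(n,d)
    hsv=cv2.cvtColor(p,cv2.COLOR_RGB2HSV); H,S,V=[hsv[...,i].astype(int) for i in range(3)]
    for name,m in dict(blue=(H>95)&(H<115)&(S>130)&(V>80),orange=(H>3)&(H<18)&(S>150)&(V>120)).items():
        for c in comp(m&(d>0)):
            Q=W[c]; v,u=np.nonzero(c)
            r=cv2.minAreaRect(Q[:,:2].astype(np.float32)*1000)
            print(n,name,c.sum(),'px',u.mean().round(),v.mean().round(),'xyz',np.median(Q,0).round(4),'z',np.percentile(Q[:,2],[2,98]).round(3),'rect',np.round(r[0],1),np.round(r[1],1),round(r[2],1))
if __name__=='__main__':
  run()
  for n in ('top',):
    z=np.load(f'pics/{n}.npz'); p,d=z['p'],z['d']; W=cloud(n,d)
    # whole reader raised region & height bands
    box=np.zeros((420,560),bool); box[170:275,235:385]=1
    for lo,hi,nm in ((.05,.068,'body60'),(.068,.08,'display'),(.006,.02,'shelf')):
        m=box&(W[...,2]>lo)&(W[...,2]<hi)
        cs=comp(cv2.morphologyEx(m.astype(np.uint8),cv2.MORPH_OPEN,np.ones((3,3)))); 
        for c in cs:
            if c.sum()<300: continue
            Q=W[c]; r=cv2.minAreaRect(Q[:,:2].astype(np.float32)*1000)
            print(nm,c.sum(),'z',np.median(Q[:,2]).round(4),np.round(r[0],1),np.round(r[1],1),round(r[2],2), np.round(cv2.boxPoints(r),1).tolist())
E
python3 meas.py
```

```text
top orange 64 px 274.0 241.0 xyz [0.5123 0.0652 0.1182] z [0.113 0.123] rect [514.2  51.7] [80.5  9.7] 84.8
side blue 307 px 285.0 200.0 xyz [0.6014 0.0369 0.1238] z [0.079 0.128] rect [607.2  58.7] [65.2 87. ] 84.4
side orange 78 px 252.0 209.0 xyz [0.5078 0.0149 0.1157] z [0.076 0.123] rect [510.7  63.5] [124.1  10.2] 85.6
side orange 26 px 270.0 264.0 xyz [ 0.5331 -0.1241  0.0615] z [0.058 0.064] rect [ 531.8 -124.2] [ 5.6 42. ] 80.0
body60 3256 z 0.0592 [583.8 -78.5] [233.1 146.4] 84.82 [[500.3999938964844, -187.89999389648438], [646.0999755859375, -201.10000610351562], [667.2000122070312, 31.0], [521.4000244140625, 44.20000076293945]]
display 4052 z 0.0733 [575.2  41.7] [184.6 165. ] 84.85 [[484.70001220703125, -42.79999923706055], [649.0999755859375, -57.599998474121094], [665.7000122070312, 126.19999694824219], [501.29998779296875, 141.0]]
shelf 1130 z 0.0111 [ 478.1 -115.6] [139.2  59.9] 84.8 [[441.8999938964844, -182.1999969482422], [501.6000061035156, -187.60000610351562], [514.2000122070312, -49.0], [454.5, -43.599998474121094]]
```

```bash
python3 - <<'E'
from h import *
for n in ('top','side'):
    z=np.load(f'pics/{n}.npz'); p,d=z['p'],z['d']; W=cloud(n,d)
    m=(W[...,2]>.112)&(W[...,2]<.135)&(W[...,0]>.53)&(W[...,0]<.68)&(abs(W[...,1])<.15)
    Q=W[m]; r=cv2.minAreaRect(Q[:,:2].astype(np.float32)*1000); print(n,m.sum(),np.median(Q[:,2]),np.round(r[0],1),np.round(r[1],1),round(r[2],2))
p=np.load('pics/top.npz')['p']; print(p[203,281],p[195,280])
h=cv2.cvtColor(p,cv2.COLOR_RGB2HSV).astype(int); m=(h[...,0]>95)&(h[...,0]<115)&(h[...,1]>100)&(h[...,2]>80); m[:,:260]=0;m[:,300:]=0
m=m.astype(np.uint8); c=max(cv2.findContours(m,0,1)[0],key=cv2.contourArea); r=cv2.minAreaRect(c); print(r)
b=cv2.boxPoints(r); print([ray('top',u,v,.124).round(4) for u,v in b], ray('top',*r[0],.124))
t=R.from_rotvec(ctrl.sense()['orientation']).as_matrix(); print(t.round(3))
E
```

```text
top 364 0.12336202344124014 [607.7  42.1] [22.1 90.9] 88.58
side 297 0.12422844295279557 [606.4  43. ] [90.3 27.4] 1.37
[163 228 254] [154 221 254]
((280.0010070800781, 202.52267456054688), (35.37256622314453, 9.581016540527344), 87.39744567871094)
[array([0.6503, 0.0559, 0.124 ]), array([0.6507, 0.0325, 0.124 ]), array([0.5643, 0.0307, 0.124 ]), array([0.5638, 0.054 , 0.124 ])] [0.6071517  0.04327698 0.124     ]
[[-0.972  0.237 -0.   ]
 [ 0.237  0.972 -0.001]
 [ 0.    -0.001 -1.   ]]
```

```bash
cat > go.py <<'E'
# go.py x y z yheading_deg [pitch_deg about tool y] : shift and turn from the present pose to the target
import sys; from h import *
a=[float(v) for v in sys.argv[1:]]
s=ctrl.sense(); C=R.from_rotvec(s['orientation']); h=np.radians(a[3])
y=np.array([np.cos(h),np.sin(h),0]); z=np.array([0,0,-1.]); T=R.from_matrix(np.stack([np.cross(y,z),y,z],1))
if len(a)>4: T=T*R.from_euler('y',a[4],degrees=True)
print('shift',C.inv().apply(np.array(a[:3])-s['eef_pos']).round(4),'turn',(C.inv()*T).as_rotvec(degrees=True).round(2))
print('t',round(s['t'],2),'pos',s['eef_pos'].round(4),'F',s['force'].round(1),'open',round(s['opening']*91.2,1),'grip',round(s['grasp_force'],1),'j',s['joint_pos'].round(2))
E
python3 go.py .607 .0425 .2 91
python3 -m jog '[-0.04,-0.035,0,0,0,0,0.0912,-0.08,-0.07,0,0,0,0,0.0912,-0.12,-0.105,0,0,0,-3,0.0912,-0.16,-0.14,0,0,0,-6,0.0912,-0.19,-0.17,0,0,0,-9,0.0912,-0.22,-0.195,0,0,0,-12,0.0912,-0.25,-0.22,0,0,0,-14,0.0912,-0.28,-0.25,0,0,0,-14.7,0.0912]'
python3 go.py .607 .0425 .2 91
```

```text
shift [-0.5797 -0.5148  0.0278] turn [-6.000e-02 -1.000e-02 -1.468e+01]
t 0.1 pos [0.1655 0.6798 0.2274] F [-0.   0.3  0.7] open 91.2 grip 0.0 j [ 1.3   0.38  1.73 -0.    1.03 -0.03]
t: 0.77
eef_pos: [0.356, 0.4043, 0.2279]
orientation: [0.032, -3.141, 0.0]
force: [1.0, 0.8, -0.3]
opening: 0.994
grasp_force: 0.0
shift [-0.2436 -0.3668  0.0279] turn [-0.   -0.    0.16]
t 0.77 pos [0.356  0.4043 0.2279] F [ 1.   0.8 -0.3] open 90.7 grip 0.0 j [ 0.81  0.12  2.06 -0.    0.96 -0.79]
```

```bash
python3 -m jog '[-0.244,-0.367,0.028,0,0,0.2,0.07,-0.244,-0.367,0.028,0,0,0.2,0.07,-0.244,-0.367,0.028,0,0,0.2,0.07,-0.244,-0.367,0.028,0,0,0.2,0.07,-0.244,-0.367,0.028,0,0,0.2,0.07,-0.244,-0.367,0.028,0,0,0.2,0.07,-0.244,-0.367,0.028,0,0,0.2,0.07,-0.244,-0.367,0.028,0,0,0.2,0.07]' >/dev/null
python3 go.py .607 .0425 .2 91
```

```text
shift [-0.0607 -0.0887  0.0066] turn [ 0.   -0.01 -0.19]
t 1.43 pos [0.5451 0.1304 0.2066] F [0.2 0.8 0. ] open 69.8 grip 0.0 j [ 0.19  0.19  2.03  0.    0.92 -1.39]
```

```bash
python3 - <<'E'
from h import *
p,d=ctrl.camera('side'); cv2.imwrite('pics/side1.png',cv2.resize(p[100:310,100:380,::-1],None,fx=2.5,fy=2.5))
E
```

```text
(no output)
```

View pics/side1.png

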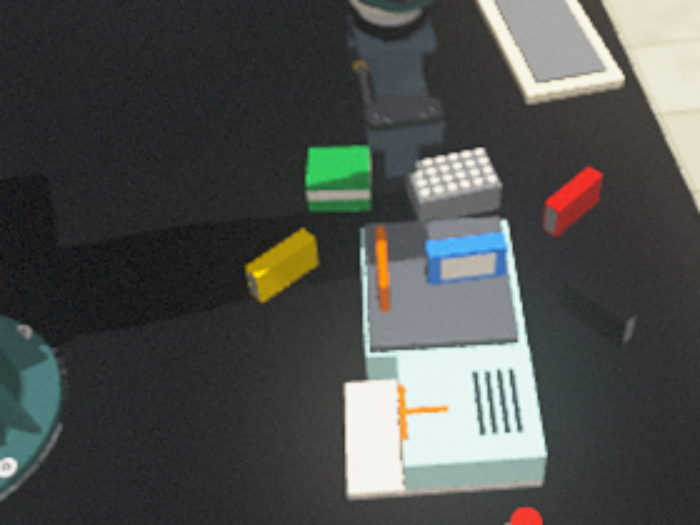

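The gripper is at the top, approaching well above the boxes. The pack and display haven't moved.

```bash
python3 -m jog '[-0.02,-0.03,0.0,0,0,0,0.06,-0.04,-0.06,0.006,0,0,0,0.06,-0.0605,-0.089,0.006,0,0,0,0.06,-0.0605,-0.089,0.006,0,0,0,0.06,-0.0605,-0.089,0.03,0,0,0,0.06,-0.0605,-0.089,0.05,0,0,0,0.06,-0.0605,-0.089,0.05,0,0,0,0.06,-0.0605,-0.089,0.05,0,0,0,0.06]' >/dev/null
python3 go.py .607 .0425 .1 91
```

```text
shift [-0.0017 -0.002   0.0562] turn [-0.   -0.13 -0.18]
t 2.15 pos [0.6054 0.0444 0.1562] F [-0.4 -0.4  0.7] open 60.1 grip 0.0 j [ 0.03  0.33  1.96 -0.    0.86 -1.55]
```

```bash
python3 -m jog '[-0.001,-0.002,0.02,0,0,0,0.06,-0.001,-0.002,0.04,0,0,0,0.06,-0.001,-0.002,0.056,0,0,0,0.06,-0.001,-0.002,0.056,0,0,0,0.05,-0.001,-0.002,0.056,0,0,0,0.035,-0.001,-0.002,0.056,0,0,0,0.015,-0.001,-0.002,0.056,0,0,0,0.015,-0.001,-0.002,0.056,0,0,0,0.015]' 25 >/dev/null
python3 go.py .607 .0425 .1 91
python3 -m jog '[0,0,0,0,0,0,0.015,0,0,0,0,0,0,0.015,0,0,0,0,0,0,0.015,0,0,-0.02,0,0,0,0.015,0,0,-0.04,0,0,0,0.015,0,0,-0.07,0,0,0,0.015,0,0,-0.1,0,0,0,0.015,0,0,-0.1,0,0,0,0.015]' 25
python3 go.py .4540 -.1553 .2 84.8
```

```text
shift [0.0009 0.0001 0.0021] turn [ 0.    0.1  -0.18]
t 2.82 pos [0.6079 0.0424 0.1021] F [ 0.3 -1.2  0. ] open 29.8 grip 0.0 j [ 0.03  0.41  1.97 -0.    0.76 -1.55]
t: 3.48
eef_pos: [0.6097, 0.0424, 0.2066]
orientation: [-0.022, 3.134, 0.0]
force: [1.7, -0.6, -1.1]
opening: 0.259
grasp_force: 25.0
shift [ 0.1586 -0.1955  0.0054] turn [0.03 0.41 6.02]
t 3.48 pos [0.6097 0.0424 0.2066] F [ 1.7 -0.6 -1.1] open 23.6 grip 25.0 j [ 0.03  0.27  1.93 -0.    0.94 -1.55]
```

```bash
python3 -m jog '[0.02,-0.024,0,0,0,0,0.015,0.04,-0.05,0,0,0,1,0.015,0.06,-0.075,0,0,0,2,0.015,0.08,-0.1,0,0,0,3,0.015,0.1,-0.125,0,0,0,4,0.015,0.12,-0.15,0,0,0,5,0.015,0.14,-0.175,0,0,0,6,0.015,0.16,-0.1955,0,0,0,6,0.015]' >/dev/null
python3 -m jog '[0,0,0,0,0,0,0.015,0,0,0.03,0,0,0,0.015,0,0,0.06,0,0,0,0.015,0,0,0.09,0,0,0,0.015,0,0,0.12,0,0,0,0.015,0,0,0.13,0,0,0,0.015,0,0,0.13,0,0,0,0.015,0,0,0.13,0,0,0,0.015]' >/dev/null
python3 go.py .4524 -.1552 .0385 84.8
python3 - <<'E'
from h import *
p,d=ctrl.camera('side'); cv2.imwrite('pics/side2.png',cv2.resize(p[150:330,160:400,::-1],None,fx=3.3,fy=3.3))
E
```

```text
shift [-0.0022  0.0004  0.0327] turn [ 0.01 -0.03  0.03]
t 4.82 pos [ 0.4502 -0.1554  0.0712] F [ 1.  -0.6 -1.2] open 23.9 grip 25.0 j [-0.38  0.3   2.23  0.    0.61 -1.86]
```

View pics/side2.png

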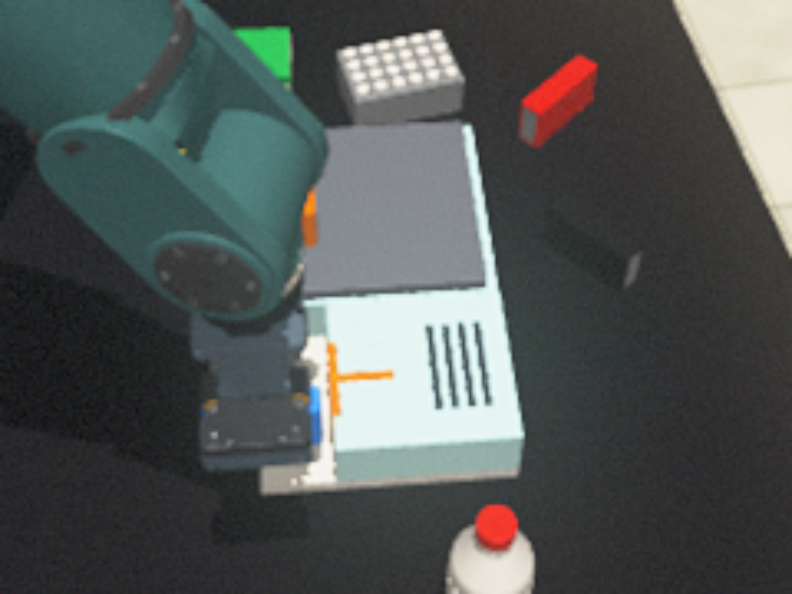

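The pack (blue sliver at 315,415) hangs over the shelf near its -y end, clear of the body. I'll lower it.

```bash
python3 -m jog '[-0.002,0,0.01,0,0,0,0.015,-0.002,0,0.02,0,0,0,0.015,-0.002,0,0.026,0,0,0,0.015,-0.002,0,0.029,0,0,0,0.015,-0.002,0,0.031,0,0,0,0.015,-0.002,0,0.0325,0,0,0,0.015,-0.002,0,0.0325,0,0,0,0.015,-0.002,0,0.0325,0,0,0,0.015]' >/dev/null
python3 go.py .4524 -.1552 .0385 84.8
```

```text
shift [-0.0002  0.0004  0.0002] turn [ 0.01 -0.01  0.01]
t 5.53 pos [ 0.4521 -0.1556  0.0387] F [-2.2  3.3 10.4] open 23.7 grip 25.0 j [-0.38  0.37  2.23  0.    0.55 -1.86]
```

```bash
python3 -m jog '[0,0,0,0,0,0,0.03,0,0,0,0,0,0,0.045,0,0,0,0,0,0,0.06,0,0,0,0,0,0,0.0912,0,0,0,0,0,0,0.0912,0,0,0,0,0,0,0.0912,0,0,0,0,0,0,0.0912,0,0,-0.01,0,0,0,0.0912]' >/dev/null
python3 -m jog '[0,0,-0.012,0,0,0,0.0912,0,0.004,-0.012,0,0,0,0.0912,0,0.01,-0.012,0,0,0,0.0912,0,0.016,-0.012,0,0,0,0.0912,0,0.022,-0.012,0,0,0,0.0912,0,0.028,-0.012,0,0,0,0.0912,0,0.03,-0.012,0,0,0,0.0912,0,0.03,-0.012,0,0,0,0.0912]'
python3 - <<'E'
from h import *
p,d=ctrl.camera('side'); cv2.imwrite('pics/side3.png',cv2.resize(p[150:330,160:400,::-1],None,fx=3.3,fy=3.3))
E
```

```text
t: 6.87
eef_pos: [0.4545, -0.125, 0.06]
orientation: [-0.141, -3.138, -0.0]
force: [0.2, 0.1, -0.8]
opening: 1.001
grasp_force: 0.0
```

View pics/side3.png

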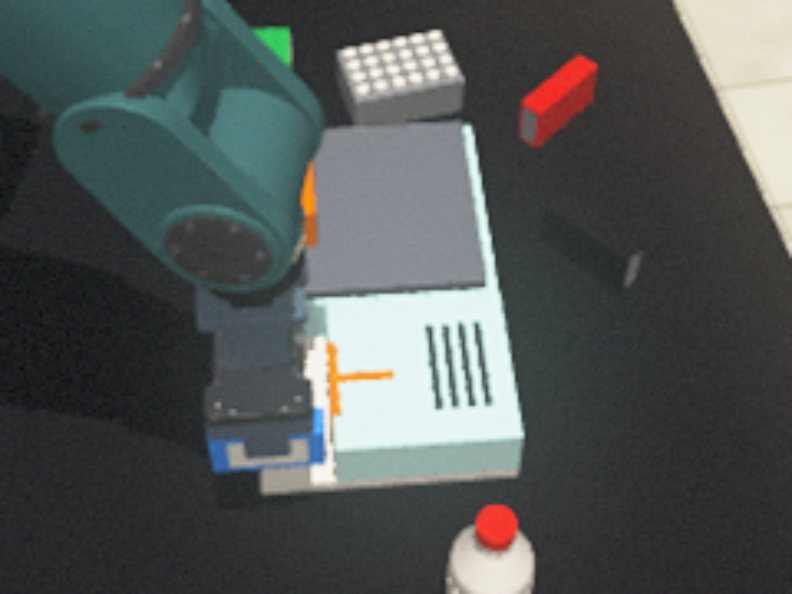

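The pack still stands, with the trailing finger just short of its -y face. I'll push further to topple it.

```bash
python3 -m jog '[0,0.005,0,0,0,0,0.0912,0,0.01,0,0,0,0,0.0912,0,0.015,0,0,0,0,0.0912,0,0.02,0,0,0,0,0.0912,0,0.025,0,0,0,0,0.0912,0,0.029,0,0,0,0,0.0912,0,0.032,0,0,0,0,0.0912,0,0.032,0,0,0,0,0.0912]'
python3 - <<'E'
from h import *
p,d=ctrl.camera('side'); cv2.imwrite('pics/side4.png',cv2.resize(p[150:330,160:400,::-1],None,fx=3.3,fy=3.3))
E
```

```text
t: 7.58
eef_pos: [0.4571, -0.0932, 0.0601]
orientation: [-0.141, -3.137, -0.0]
force: [-1.8, 2.4, 0.0]
opening: 0.999
grasp_force: 1.3
```

View pics/side4.png

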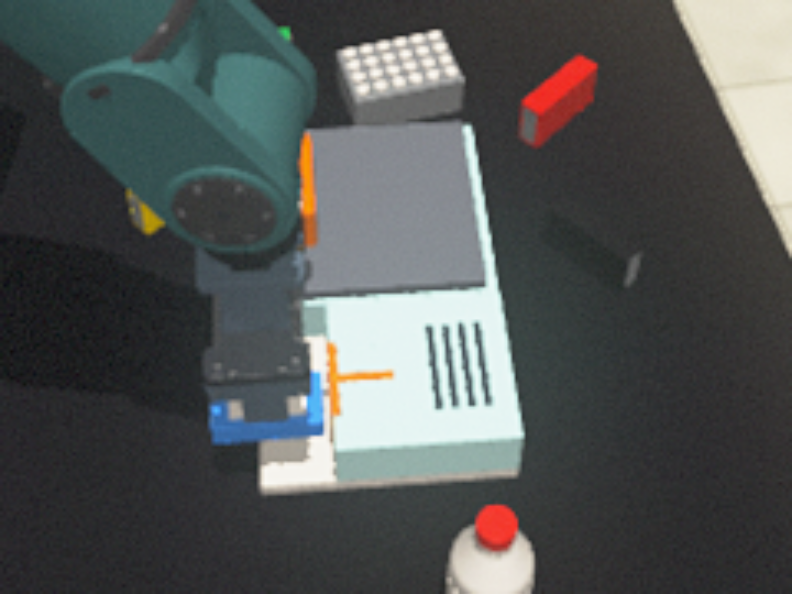

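```bash
python3 - <<'E'
from h import *
p,d=ctrl.camera('side'); W=cloud('side',d); h=cv2.cvtColor(p,cv2.COLOR_RGB2HSV).astype(int)
m=(h[...,0]>95)&(h[...,0]<120)&(h[...,1]>130)&(h[...,2]>80)&(d>0)
c=np.nonzero(m); Q=W[m]; Q=Q[(Q[:,0]>.38)&(Q[:,0]<.52)&(Q[:,1]>-.2)&(Q[:,1]<-.06)]
o=np.array([.5478,-.0112,0]); a=np.radians(-5.17); Rz=np.array([[np.cos(a),-np.sin(a),0],[np.sin(a),np.cos(a),0],[0,0,1]])
L=(Q-o)@Rz*1000
print(len(L),np.percentile(L,[2,50,98],0).round(0))
for z0 in range(0,70,8):
    s=L[(L[:,2]>=z0)&(L[:,2]<z0+8)]
    if len(s): print(z0,len(s),np.percentile(s[:,1],[5,50,95]).round(0),np.percentile(s[:,0],[2,98]).round(0))
E
```

```text
273 [[-129. -171.    3.]
 [ -84. -136.   33.]
 [ -42. -101.  131.]]
0 10 [-132. -129. -113.] [-134.  -97.]
8 7 [-137. -136. -135.] [-126.  -85.]
16 52 [-138. -137. -136.] [-125.  -45.]
24 54 [-139. -137. -135.] [-126.  -45.]
32 136 [-138. -133. -103.] [-128.  -42.]
40 5 [-137. -127. -119.] [-123.  -41.]
```

The depth slices show the pack lying flat: -y face at y=-137, top at about z=36, x from -127 to -42 in the reader frame. Next is a grasp near its outer end, across the 50 mm.

```bash
python3 go.py .4262 -.1126 .06 84.83
```

```text
shift [ 0.0291 -0.0217  0.0001] turn [ 0.01 -0.06  0.01]
t 7.68 pos [ 0.4571 -0.0936  0.0601] F [-3.4  2.9 -0.2] open 91.1 grip 1.7 j [-0.25  0.31  2.25  0.    0.58 -1.73]
```

```bash
python3 -m jog '[0.008,0,0,0,0,0,0.0912,0.016,-0.004,0,0,0,0,0.0912,0.024,-0.01,0,0,0,0,0.0912,0.029,-0.016,0,0,0,0,0.0912,0.029,-0.0215,0,0,0,0,0.0912,0.029,-0.0215,0,0,0,0,0.0912,0.029,-0.0215,0,0,0,0,0.0912,0.029,-0.0215,0,0,0,0,0.0912]'
python3 - <<'E'
from h import *
for n in('side','top'):
  p,d=ctrl.camera(n); W=cloud(n,d); h=cv2.cvtColor(p,cv2.COLOR_RGB2HSV).astype(int)
  m=(h[...,0]>92)&(h[...,0]<120)&(h[...,1]>80)&(h[...,2]>80)&(d>0)
  Q=W[m]; Q=Q[(Q[:,0]>.38)&(Q[:,0]<.52)&(Q[:,1]>-.2)&(Q[:,1]<-.05)&(Q[:,2]<.08)]
  o=np.array([.5478,-.0112,0]); a=np.radians(-5.17); Rz=np.array([[np.cos(a),-np.sin(a),0],[np.sin(a),np.cos(a),0],[0,0,1]])
  L=(Q-o)@Rz*1000
  print(n,len(L),np.percentile(L,[2,50,98],0).round(0).tolist() if len(L) else 0)
  if n=='side': cv2.imwrite('pics/side5.png',cv2.resize(p[150:330,160:400,::-1],None,fx=3.3,fy=3.3))
E
```

```text
t: 8.35
eef_pos: [0.4271, -0.1129, 0.0604]
orientation: [0.143, 3.138, -0.0]
force: [-0.2, 0.3, -0.4]
opening: 1.001
grasp_force: 0.0
side 199 [[-95.0, -164.0, 17.0], [-58.0, -135.0, 35.0], [-41.0, -91.0, 62.0]]
top 53 [[-70.0, -136.0, 18.0], [-48.0, -113.0, 34.0], [-38.0, -89.0, 40.0]]
```

View pics/side5.png

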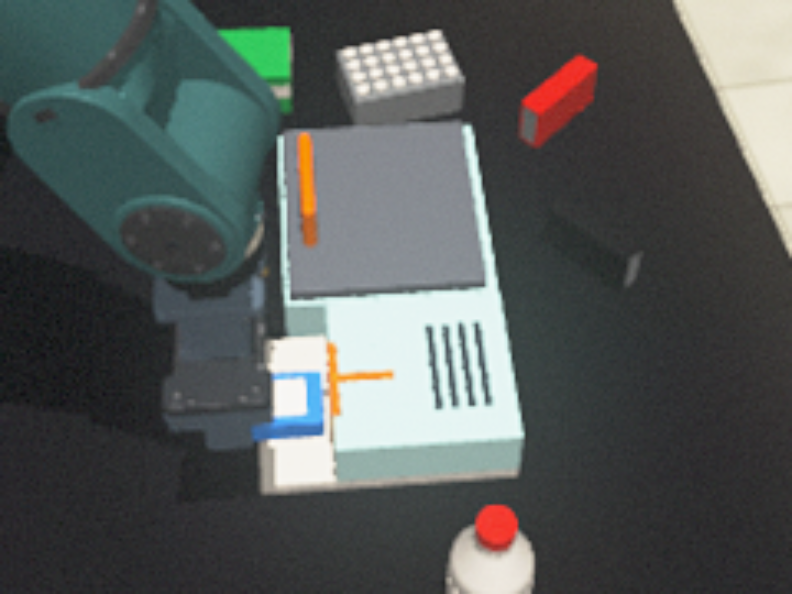

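The pack lies flat on the shelf (260-325, 370-440), squarely in front of the slot with the end near the mouth. Now I'll descend and grip.

```bash
python3 -m jog '[0,0,0.01,0,0,0,0.0912,0,0,0.02,0,0,0,0.0912,0,0,0.03,0,0,0,0.0912,0,0,0.03,0,0,0,0.08,0,0,0.03,0,0,0,0.07,0,0,0.03,0,0,0,0.06,0,0,0.03,0,0,0,0.05,0,0,0.03,0,0,0,0.04]' 20 >/dev/null
python3 -m jog '[0,0,0,0,0,0,0.04,0,0,0,0,0,0,0.04,0,0,0,0,0,0,0.04,0,0,0,0,0,0,0.04,0,0,0,0,0,0,0.04,0,0,0,0,0,0,0.04,0,0,0,0,0,0,0.04,0,0,0,0,0,0,0.04]' 20 >/dev/null
python3 go.py .4848 -.1206 .0304 84.83
python3 - <<'E'
from h import *
p,d=ctrl.camera('top'); W=cloud('top',d); h=cv2.cvtColor(p,cv2.COLOR_RGB2HSV).astype(int)
m=(h[...,0]>92)&(h[...,0]<120)&(h[...,1]>80)&(h[...,2]>80)&(d>0)
Q=W[m]; Q=Q[(Q[:,0]>.38)&(Q[:,0]<.52)&(Q[:,1]>-.2)&(Q[:,1]<-.05)&(Q[:,2]<.08)]
o=np.array([.5478,-.0112,0]); a=np.radians(-5.17); Rz=np.array([[np.cos(a),-np.sin(a),0],[np.sin(a),np.cos(a),0],[0,0,1]])
L=(Q-o)@Rz*1000; print(np.percentile(L,[2,50,98],0).round(0).tolist())
T=ctrl.sense()['eef_pos']; print((T-o)@Rz*1000)
E
```

```text
shift [-0.0584 -0.0026  0.0001] turn [-0.01  0.02 -0.01]
t 9.78 pos [ 0.4269 -0.1128  0.0305] F [-1.5 -0.5  6.1] open 50.2 grip 19.9 j [-0.31  0.35  2.29 -0.    0.5  -1.79]
[[-70.0, -136.0, 25.0], [-47.0, -114.0, 34.0], [-38.0, -88.0, 39.0]]
[-111.27179728 -112.03955395   30.46695429]
```

```bash
python3 -m jog '[0,-0.0026,-0.001,0,0,0,0.04,-0.005,-0.0026,-0.001,0,0,0,0.04,-0.01,-0.0026,-0.001,0,0,0,0.04,-0.02,-0.0026,-0.001,0,0,0,0.04,-0.03,-0.0026,-0.001,0,0,0,0.04,-0.04,-0.0026,-0.001,0,0,0,0.04,-0.048,-0.0026,-0.001,0,0,0,0.04,-0.048,-0.0026,-0.001,0,0,0,0.04]' 20
python3 -m jog '[-0.001,0,0,0,0,0,0.04,-0.002,0,0,0,0,0,0.04,-0.003,0,0,0,0,0,0.04,-0.004,0,0,0,0,0,0.04,-0.005,0,0,0,0,0,0.04,-0.006,0,0,0,0,0,0.04,-0.007,0,0,0,0,0,0.04,-0.008,0,0,0,0,0,0.04]'
python3 go.py .4848 -.1206 .0304 84.83
```

```text
t: 10.5
eef_pos: [0.4766, -0.1199, 0.0315]
orientation: [0.141, 3.137, -0.001]
force: [-0.5, -0.6, -2.8]
opening: 0.549
grasp_force: 19.9
t: 11.17
eef_pos: [0.4824, -0.1204, 0.0313]
orientation: [0.142, 3.138, -0.0]
force: [0.1, 0.9, -3.2]
opening: 0.545
grasp_force: 19.9
shift [-0.0024 -0.      0.0009] turn [-0.    0.   -0.01]
t 11.17 pos [ 0.4824 -0.1204  0.0313] F [ 0.1  0.9 -3.2] open 49.7 grip 19.9 j [-0.29  0.41  2.19 -0.    0.55 -1.77]
```

```bash
python3 -m jog '[-0.001,0,0,0,0,0,0.04,-0.002,0,0,0,0,0,0.04,-0.003,0,0,0,0,0,0.04,-0.004,0,0,0,0,0,0.04,-0.004,0,0,0,0,0,0.04,-0.004,0,0,0,0,0,0.04,-0.004,0,0,0,0,0,0.04,-0.004,0,0,0,0,0,0.04]'
python3 go.py .4848 -.1206 .0304 84.83
```

```text
t: 11.83
eef_pos: [0.4837, -0.1203, 0.0306]
orientation: [-0.142, -3.133, -0.001]
force: [-14.1, -4.4, 4.3]
opening: 0.543
grasp_force: 20.0
shift [-0.0012 -0.0002  0.0002] turn [ 0.03 -0.31 -0.02]
t 11.83 pos [ 0.4837 -0.1203  0.0306] F [-14.1  -4.4   4.3] open 49.5 grip 20.0 j [-0.29  0.41  2.18 -0.    0.55 -1.77]
```

A 14 N stop force after about 57 mm of travel is consistent with home. I'll release, lift and check.

```bash
python3 -m jog '[0,0,0.0005,0,0,0,0.055,0,0,0.0005,0,0,0,0.065,0,0,0.0005,0,0,0,0.075,0,0,0.0005,0,0,0,0.08,0,0,0,0,0,0,0.08,0,0,-0.02,0,0,0,0.08,0,0,-0.05,0,0,0,0.08,0,0,-0.08,0,0,0,0.08]' >/dev/null
python3 -m jog '[0.02,0,-0.03,0,0,0,0.08,0.04,0,-0.06,0,0,0,0.06,0.04,0,-0.09,0,0,0,0.06,0.04,0.03,-0.12,0,0,0,0.04,0.04,0.06,-0.14,0,0,0,0.04,0.04,0.09,-0.14,0,0,0,0.04,0.04,0.12,-0.14,0,0,0,0.04,0.04,0.14,-0.14,0,0,0,0.04]' >/dev/null
cat > look.py <<'E'
from h import *
import sys
o=np.array([.5478,-.0112,0]); a=np.radians(-5.17); Rz=np.array([[np.cos(a),-np.sin(a),0],[np.sin(a),np.cos(a),0],[0,0,1]])
for n in('side','top'):
  p,d=ctrl.camera(n); W=cloud(n,d); h=cv2.cvtColor(p,cv2.COLOR_RGB2HSV).astype(int)
  L=(W-o)@Rz*1000
  m=(h[...,0]>92)&(h[...,0]<120)&(h[...,1]>80)&(h[...,2]>80)&(d>0)&(abs(L[...,1]+115)<50)&(L[...,0]>-140)&(L[...,0]<0)&(L[...,2]<50)
  Q=L[m]; print(n,len(Q),np.percentile(Q,[2,50,98],0).round(0).tolist() if len(Q) else 0)
  b=(d>0)&(L[...,2]>26)&(L[...,2]<45)&(abs(L[...,1]+115)<45)&(L[...,0]>-130)&(L[...,0]<-32); Q=L[b]
  if len(Q): print('  top face',len(Q),np.percentile(Q,[2,10,50,98],0).round(0).tolist())
  if n=='side': cv2.imwrite(sys.argv[1],cv2.resize(p[150:330,160:400,::-1],None,fx=3.3,fy=3.3))
E
python3 look.py pics/side6.png; python3 go.py .45 0 .2 84.83
```

```text
side 153 [[-71.0, -139.0, 16.0], [-62.0, -134.0, 36.0], [-37.0, -92.0, 40.0]]
  top face 262 [[-71.0, -139.0, 28.0], [-67.0, -138.0, 33.0], [-52.0, -119.0, 37.0], [-33.0, -89.0, 41.0]]
top 71 [[-68.0, -137.0, 19.0], [-59.0, -114.0, 35.0], [-34.0, -90.0, 39.0]]
  top face 288 [[-70.0, -138.0, 30.0], [-67.0, -134.0, 32.0], [-51.0, -114.0, 35.0], [-33.0, -91.0, 39.0]]
shift [ 0.0071 -0.0252  0.0516] turn [0.02 0.04 0.15]
t 13.27 pos [0.4593 0.0245 0.2516] F [-0.5  0.2  0.4] open 40.1 grip 0.0 j [ 0.   -0.05  2.19  0.    1.   -1.48]
```

View pics/side6.png

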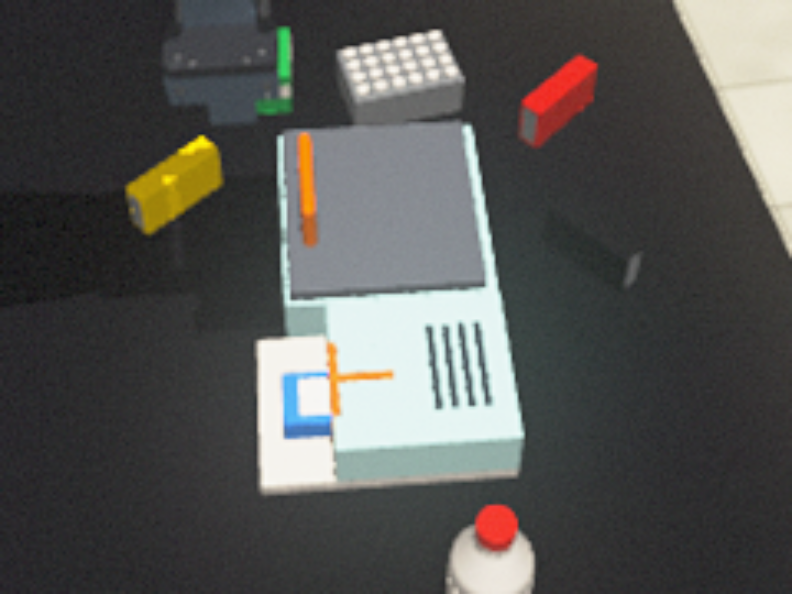

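The pack is home: its outer end sits at reader x ≈ -70, lying flat, and the display is still shut. Now for the bar.

```bash
python3 go.py .5135 .048 .25 -5.17
```

```text
shift [-0.052   0.0281  0.0017] turn [5.000e-02 2.000e-02 9.015e+01]
t 13.27 pos [0.4593 0.0245 0.2516] F [-0.5  0.2  0.4] open 40.1 grip 0.0 j [ 0.   -0.05  2.19  0.    1.   -1.48]
```

```bash
python3 -m jog '[-0.01,0.005,0,0,0,7,0.04,-0.02,0.01,0,0,0,14,0.04,-0.03,0.015,0,0,0,21,0.04,-0.04,0.02,0,0,0,28,0.04,-0.052,0.028,0,0,0,35,0.04,-0.052,0.028,0,0,0,42,0.04,-0.052,0.028,0,0,0,49,0.04,-0.052,0.028,0,0,0,56,0.04]' >/dev/null
python3 -m jog '[0,0,0,0,0,7,0.04,0,0,0,0,0,14,0.04,0,0,0,0,0,21,0.04,0,0,0,0,0,28,0.04,0,0,0,0,0,34,0.04,0,0,0,0,0,34,0.04,0,0,0,0,0,34,0.04,0,0,0,0,0,34,0.04]' >/dev/null
python3 go.py .5135 .048 .109 -5.17
```

```text
shift [ 2.800e-03 -1.000e-04  1.423e-01] turn [-0.    0.    0.18]
t 14.6 pos [0.5134 0.0452 0.2513] F [0.7 0.  0.4] open 40.0 grip 0.0 j [ 0.04  0.05  2.09 -0.    1.    0.13]
```

```bash
python3 -m jog '[0.003,0,0.03,0,0,0.2,0.04,0.003,0,0.06,0,0,0.2,0.04,0.003,0,0.09,0,0,0.2,0.04,0.003,0,0.115,0,0,0.2,0.04,0.003,0,0.13,0,0,0.2,0.04,0.003,0,0.142,0,0,0.2,0.04,0.003,0,0.142,0,0,0.2,0.04,0.003,0,0.142,0,0,0.2,0.04]' >/dev/null
python3 go.py .5135 .048 .109 -5.17
python3 -m jog '[0,0,0,0,0,0,0.03,0,0,0,0,0,0,0.02,0,0,0,0,0,0,0.01,0,0,0,0,0,0,0.005,0,0,0,0,0,0,0.005,0,0,0,0,0,0,0.005,0,0,0,0,0,0,0.005,0,0,0,0,0,0,0.005]' 40
python3 go.py .5135 .048 .109 -5.17
```

```text
shift [-0.0005 -0.0002  0.0004] turn [-0.03  0.01 -0.15]
t 15.27 pos [0.5138 0.0485 0.1094] F [ 1.5 -0.1 -0.3] open 40.1 grip 0.0 j [ 0.05  0.28  2.15 -0.    0.71  0.14]
t: 15.93
eef_pos: [0.5129, 0.0486, 0.1096]
orientation: [-2.322, -2.114, 0.002]
force: [-8.1, 0.1, 10.5]
opening: 0.127
grasp_force: 40.0
shift [-0.0005  0.0007  0.0006] turn [-0.1   0.01 -0.2 ]
t 15.93 pos [0.5129 0.0486 0.1096] F [-8.1  0.1 10.5] open 11.5 grip 40.0 j [0.05 0.28 2.15 0.   0.72 0.14]
```

```bash
python3 -m jog '[0,0.0018,-0.005,2,0,0,0.005,0,0.0038,-0.01,4,0,0,0.005,0,0.0059,-0.0149,6,0,0,0.005,0,0.0082,-0.0197,8,0,0,0.005,0,0.0107,-0.0244,10,0,0,0.005,0,0.0134,-0.0291,12,0,0,0.005,0,0.0162,-0.0336,14,0,0,0.005,0,0.0176,-0.0359,15,0,0,0.005]' 40
cat > ang.py <<'E'
from h import *
s=ctrl.sense(); M=R.from_rotvec(s['orientation']).as_matrix(); z=M[:,2]
a=np.radians(-5.17); xr=np.array([np.cos(a),np.sin(a),0]); g=s['eef_pos']-.005*z
d=g-np.array([.6573,.0341,.06]); X=d@xr; Z=d[2]
print('tool tilt',np.degrees(np.arctan2(-z@xr,-z[2])).round(1),'angle by bar',np.degrees(np.arctan2(Z,-X)-np.arctan2(54,145)).round(2),'radius',np.hypot(X,Z).round(4),'j',s['joint_pos'].round(2),'F',s['force'].round(1),'open',s['opening']*91.2)
E
python3 ang.py
```

```text
t: 16.6
eef_pos: [0.5302, 0.047, 0.145]
orientation: [-2.169, -1.974, 0.265]
force: [-4.9, 1.7, -5.1]
opening: 0.121
grasp_force: 40.0
tool tilt 15.3 angle by bar 14.96 radius 0.1551 j [0.03 0.35 1.98 0.04 1.08 0.1 ] F [-4.9  1.7 -5.1] open 11.065194754264427
```

```bash
python3 -m jog '[0,0.0018,-0.005,2,0,0,0.005,0,0.0038,-0.01,4,0,0,0.005,0,0.0059,-0.0149,6,0,0,0.005,0,0.0082,-0.0197,8,0,0,0.005,0,0.0107,-0.0244,10,0,0,0.005,0,0.0134,-0.0291,12,0,0,0.005,0,0.0162,-0.0336,14,0,0,0.005,0,0.0176,-0.0359,15,0,0,0.005]' >/dev/null
python3 ang.py
```

```text
tool tilt 30.3 angle by bar 29.96 radius 0.1551 j [0.01 0.46 1.8  0.05 1.41 0.08] F [-8.   1.6 -1.5] open 11.063138729813087
```

```bash
python3 -m jog '[0,0.0018,-0.005,2,0,0,0.005,0,0.0038,-0.01,4,0,0,0.005,0,0.0059,-0.0149,6,0,0,0.005,0,0.0082,-0.0197,8,0,0,0.005,0,0.0107,-0.0244,10,0,0,0.005,0,0.0134,-0.0291,12,0,0,0.005,0,0.0162,-0.0336,14,0,0,0.005,0,0.0176,-0.0359,15,0,0,0.005]' >/dev/null
python3 ang.py
```

```text
tool tilt 45.3 angle by bar 45.04 radius 0.155 j [0.   0.6  1.61 0.07 1.72 0.08] F [-7.7  2.6  1.1] open 10.978592027290277
```

```bash
python3 -m jog '[0,0.0018,-0.005,2,0,0,0.005,0,0.0038,-0.01,4,0,0,0.005,0,0.0059,-0.0149,6,0,0,0.005,0,0.0082,-0.0197,8,0,0,0.005,0,0.0107,-0.0244,10,0,0,0.005,0,0.0134,-0.0291,12,0,0,0.005,0,0.0162,-0.0336,14,0,0,0.005,0,0.0176,-0.0359,15,0,0,0.005]' >/dev/null
python3 -m jog '[0,0,0,0,0,0,0.005,0,0,0,0,0,0,0.005,0,0,0,0,0,0,0.005,0,0,0,0,0,0,0.005,0,0,0,0,0,0,0.005,0,0,0,0,0,0,0.005,0,0,0,0,0,0,0.005,0,0,0,0,0,0,0.005]' >/dev/null
python3 ang.py
python3 - <<'E'
from h import *
p,d=ctrl.camera('side'); cv2.imwrite('pics/side7.png',cv2.resize(p[50:350,100:500,::-1],None,fx=2,fy=2))
W=cloud('side',d); o=np.array([.5478,-.0112,0]); a=np.radians(-5.17); Rz=np.array([[np.cos(a),-np.sin(a),0],[np.sin(a),np.cos(a),0],[0,0,1]])
L=(W-o)@Rz*1000; np.save('pics/L.npy',L)
E
```

```text
tool tilt 60.0 angle by bar 60.23 radius 0.1551 j [-0.01  0.75  1.43  0.08  2.    0.08] F [-2.6  3.8 -1.2] open 10.922795044110273
```

View pics/side7.png

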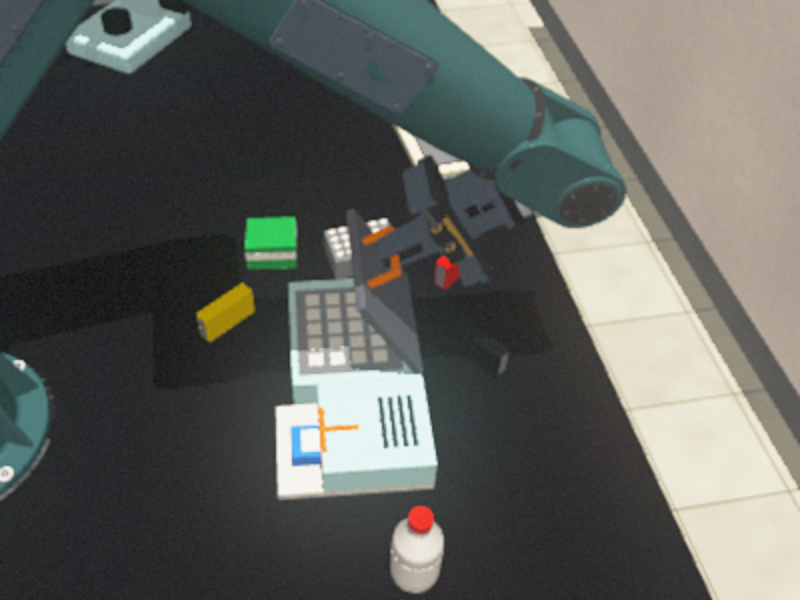

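The display stands at about 60° with the pack untouched. I'll release and back off along the tool axis.

```bash
python3 -m jog '[0,0,0,0,0,0,0.015,0,0,0,0,0,0,0.02,0,0,0,0,0,0,0.03,0,0,0,0,0,0,0.035,0,0,0,0,0,0,0.035,0,0,-0.01,0,0,0,0.035,0,0,-0.02,0,0,0,0.035,0,0,-0.03,0,0,0,0.035]' >/dev/null
python3 -m jog '[0,0,-0.02,0,0,0,0.035,0,0,-0.04,0,0,0,0.035,0,0,-0.06,0,0,0,0.035,0,0,-0.08,0,0,0,0.035,0,0,-0.09,0,0,0,0.035,0,0,-0.09,0,0,0,0.035,0,0,-0.09,0,0,0,0.035,0,0,-0.09,0,0,0,0.035]'
python3 - <<'E'
from h import *
o=np.array([.5478,-.0112,0]); a=np.radians(-5.17); Rz=np.array([[np.cos(a),-np.sin(a),0],[np.sin(a),np.cos(a),0],[0,0,1]])
for n in ('side','top'):
  p,d=ctrl.camera(n); L=(cloud(n,d)-o)@Rz*1000
  if n=='side': cv2.imwrite('pics/side8.png',cv2.resize(p[50:350,100:500,::-1],None,fx=2,fy=2))
  h=cv2.cvtColor(p,cv2.COLOR_RGB2HSV).astype(int)
  m=(h[...,0]>2)&(h[...,0]<20)&(h[...,1]>140)&(h[...,2]>90)&(L[...,2]>195)&(L[...,2]<230)&(abs(L[...,1]-55)<45)&(d>0)
  Q=L[m]; 
  if len(Q): 
    c=np.median(Q,0); print(n,'bar',len(Q),c.round(1),np.degrees(np.arctan2(c[2]-60,105-c[0])-np.arctan2(54,145)).round(1))
  # outer/inner faces of the plate: points on grey plate band
  m=(d>0)&(L[...,1]>-36)&(L[...,1]<5)&(L[...,2]>85)&(L[...,2]<195)&(L[...,0]>20)&(L[...,0]<125); Q=L[m][:,[0,2]]
  if len(Q)>20:
    vx,vz,_,_=cv2.fitLine(Q.astype(np.float32),cv2.DIST_HUBER,0,.01,.01).ravel(); print(n,'plate',len(Q),np.degrees(np.arctan2(abs(vz),abs(vx))).round(1))
E
python3 look.py pics/x.png; python3 ang.py
```

```text
t: 20.65
eef_pos: [0.7312, 0.028, 0.2701]
orientation: [-1.643, -1.495, 0.864]
force: [0.0, -0.0, -0.5]
opening: 0.382
grasp_force: 0.0
side bar 201 [ 72.   45.3 213.9] 57.5
side plate 307 59.8
side 154 [[-71.0, -139.0, 16.0], [-61.0, -134.0, 36.0], [-37.0, -92.0, 40.0]]
  top face 264 [[-70.0, -139.0, 27.0], [-67.0, -138.0, 33.0], [-52.0, -118.0, 37.0], [-33.0, -90.0, 41.0]]
top 25 [[-67.0, -138.0, 31.0], [-52.0, -134.0, 35.0], [-34.0, -130.0, 39.0]]
  top face 69 [[-70.0, -139.0, 31.0], [-65.0, -138.0, 32.0], [-47.0, -134.0, 35.0], [-34.0, -126.0, 40.0]]
tool tilt 60.0 angle by bar 89.8 radius 0.2269 j [-0.02  0.85  1.13  0.08  2.2   0.09] F [-0.6 -0.5  0.3] open 35.16549048035164
```

View pics/side8.png

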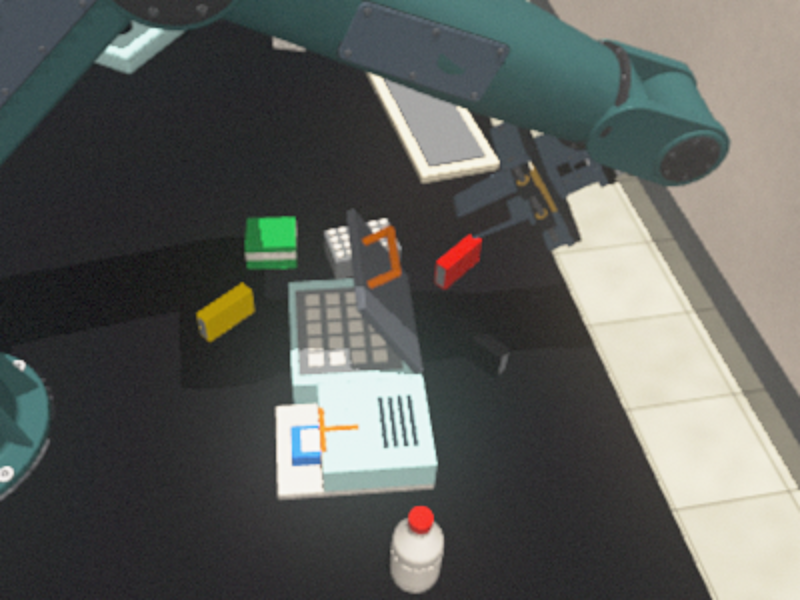

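The display stands free at 59.8° by plate fit, the pack is home, the bystanders haven't moved, and the gripper is clear of everything.

```bash
python3 -c "from station import ctrl; print(ctrl.job_done())"
```

```text
the job is handed in; nothing more can be done
None
```

The job is handed in: the pack lies flat and fully home in the slot, put there while the display was shut, and the display was then raised and left standing at about 60° (59.8° by camera fit), with the other items where they were.

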